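# Lengthen the gravel rake by one hole

## Robot

A 6-joint arm with a two-finger parallel gripper is mounted at the origin on the work surface. World frame = base frame: x ahead of the robot, y to its left, z up, the work surface at z = 0. Lengths are in mm, angles in degrees, forces in N, time in s.
With the tool pointing down it reaches from about 300 to 850 mm from the base axis. Payload 4.2 kg.
Tool frame: the origin (TCP) lies between the finger pads; the fingertips stand ahead of it and the grasp point (between the pads) lies 3 mm ahead of it (nose_length is the z of the fingertips in the tool frame, in mm); z points along the fingers, y is the line along which they close (so a half turn about z gives the same grasp; the last joint's range is limited). The gripper opens to 91 mm and grips with 3 to 60 N. Pads are 32 mm wide; open, the fingers measure 118 mm over their backs; the gripper's body (76 mm by 178 mm) begins 60 mm behind the grasp point.
Start: joints at [-65.718, 18.312, 89.639, -0, 72.044, -1.146], TCP at [246.895, -519.311, 235.976] pointing down, gripper open.
Joint ranges: [-177.97, 177.97], [-48.28, 115.42], [12.27, 149.76], [-77.06, 257.06], [2.81, 150.46], [-146.56, 146.56]. Speed limits (degrees/s): [147.25, 147.25, 180, 180, 180, 180].

## Interface

Orientations are given as [roll, pitch, yaw] about the fixed x, y, z axes, in that order (R = Rz(yaw) Ry(pitch) Rx(roll)).
In Python, from workcell import state, grab_frame, camera_params, job_done, nose_length gives the robot as it stands.
- The arm moves only by the tool step_arm, never from a script. Its argument "plan" is a list that holds one entry, the list of rows, each a list of 5 numbers: the shift along the tool's x, y, z in cm, then the turn about the tool's z in rad, then the opening, from 0 (shut) to 1 (fully open). In form: [[[x, y, z, turn, gripper], ...]]. A call has 1 to 20 rows; each row is the pose to reach, as a shift and turn from the pose commanded when the call began, along the tool's axes at that moment; what a row does not reach only later rows make up. A row lasts 1/8 s, in which the tool goes at most 62.5 mm and 10.7 degrees, less where a joint would pass 70% of its speed; a pose out of reach is approached as far as the arm can. A call with a gripper value outside its range is refused whole. The fingers move at their own pace and stop on an object; "newtons" is the grip in N (left out, the last holds). Time passes only in rows, so rows that repeat a pose let the fingers close. It gives the time, the measured TCP pose, the force, the opening and the grip force at its end, in the units of the state.
- state(): the state, without advancing time (a new reading comes with each control period).
- grab_frame(name): name is "scene" or "side" or "wrist"; returns the picture (400x640x3 uint8, blue, green, red); there is no depth.
- camera_params(name): a dict with "camera_matrix" (3x3 intrinsics, pixels), "R" (3x3) and "t" (3): a world point X has camera coordinates R X + t; the wrist camera has in their place "mount" (4x4, takes a point from camera to tool coordinates, whose origin is the TCP and whose axes are the flange's). Camera axes: x right, y down, z forward; pixel columns grow to the right and rows downward; lengths in mm; the calibration is good to about 2 mm. A picture is of the moment at which its call begins: read the wrist's pose just before it. camera_params takes no time and is no camera call.
- job_done(): hands the job in; it is judged then, once.
The state is a dict: "time_s": time; "qpos": joint angles; "qvel": joint speeds; "effort": joint torques, N m; "ee_pos": TCP position; "ee_rot": TCP orientation; "force": force on the tool from outside, world axes, zero at the start; "torque": the same for the moment, N m; "gripper_width": finger opening in mm; "gripper_force": force on a finger pad.
Only numpy, scipy, OpenCV 4.12 (cv2) and the standard library are available. Lean on these libraries where they do the work, as an engineer would, in place of code of your own. Each camera call takes 0.05 s, during which the arm holds its last target. There are 200 camera calls.

## Task

The gravel rake is clamped in its rest. Make it one hole longer: press the brass snap button flush into its hole, push the grey sleeve by its orange thumb rib away from the rubber grip, and let the button snap fully out of the next hole. Never push on the rake or its rest with more than 30 N, leave the yellow canister, the glass cup and the orange scoop where they are, and take the hand away at the end.

Things in the scene. Friction and masses are not known exactly. Their poses are not given: they have to be found in the camera images.
- button (a joint): travel of the brass snap button, m: 0 = fully out, 0.005 = tip flush with the sleeve's top face, 0.007 = under the sleeve's 2 mm wall, 0.009 = limit. Moves straight down; its spring pushes out with 5 N at 0, 9 N flush, 10.6 N under the wall. The button stays put along the rake; the sleeve slides past it
- button_top (a point): tip of the brass snap button, an upright 12 mm pin whose top 2.2 mm taper to 6 mm (point moves down with it). Fully out it stands 5 mm above the level top face of the sleeve, in a 13.5 mm square hole. Two more such holes, 40 mm apart, lie on the rubber-grip side of it
- sleeve (a joint): slide of the grey sleeve, m: 0 = as found (within 0.5 mm), grows as the rake lengthens; next hole at 0.040, the one after at 0.080, with some 1.5 mm of play. Locked while the button is out, and 1 mm short of flush it still jams. Button flush: 10 to 18 N along the rake makes the hole's edge ride over the taper and push it under; then it slides at about 7 N and the next hole lets the button snap up
- thumb_rib (a point): centre of the orange thumb rib, a plate across the sleeve's top: 10 mm thick along the rake, 28 mm wide, 16 mm high; point 8 mm above the sleeve's top face. x axis: the way the sleeve lengthens the rake; z up. Its -x face is 9 mm from the button's axis as found, so fingertips set down right against that face press the button and push the rib. Clear on top 75 mm to +x, 120 mm to -x
- canister_center (a point): centre of the yellow flake canister, 64 mm wide, 110 mm high, standing loose; leave it
- cup_center (a point): centre of the glass feeding cup, 68 mm wide, 70 mm high, standing loose; leave it
- scoop_center (a point): centre of the tray of the orange scoop, tray 60 x 44 x 24 mm with a 78 mm handle to its -x side, lying loose; leave it
- rest: white rest fixed to the shelf, carrying the whole rake. Origin 85 mm below the sleeve's top face, under the button; x axis along the rake, the way it lengthens; z up. From x = -0.31 (black rubber grip, clamped) to x = +0.18 (rake head, 90 mm wide); foot 70 mm wide. The sleeve is a tube 28 mm wide, 24 mm high, 235 mm long

How it is judged (in metres and radians):
On the way, in this order (a step that is already met when the one before it is completed fails the run):
1. the snap button is pressed flush (within 1 mm) with the sleeve not yet slid (value of joint button above 0.004 m and value of joint sleeve below 0.003 m), for 0.05 s.
2. the sleeve slides with the button held under its wall (value of joint button above 0.006 m and value of joint sleeve above 0.01 m), for 0.05 s.
3. the button has snapped out of the next hole (value of joint button below 0.001 m and value of joint sleeve between 0.037 and 0.043 m), for 0.2 s.
At the end, for the whole second after the job is handed in: the sleeve stands still one hole further out (40 mm, within 3 mm) with the snap button fully out of the next hole (within 1 mm), and nothing of the robot touches anything (all of step 3 and velocity of joint sleeve between -0.005 and 0.005 m/s).
It fails at once if a push of more than 30 N on the rake or its rest (contact force between any of the fingers, the arm and rest above 30 N).
It fails at once if the canister, the cup or the scoop moved by more than 15 mm (distance of any of canister_center, cup_center, scoop_center from where it was at the start of the episode above 0.015 m).
It also fails if it takes over 43 s, if anything falls off the work surface, if the arm or the gripper's body presses on something with over 40 N, if the wrist force passes 120 N, or if a joint passes its speed limit or range.

## Working session

There is one attempt and no reset: what is moved stays moved. The work goes in short steps, Python scripts to look and compute and a tool call to move; the robot and the scene stay as the last step left them, time stands still between calls to the robot, and variables do not carry over. Pictures are saved under pics/ and viewed, at most 10 in all, crops included, and the job is handed in when it is done.

Besides the shell and the picture viewer there is one more tool, called as name(argument=value, ...), one argument or row to a line, values as JSON. step_arm: Moves the arm, as the interface text tells. Its arguments: {"type":"object","properties":{"plan":{"type":"array","items":{"type":"array","items":{"type":"array","items":{"type":"number"}}}},"newtons":{"type":"number"}},"required":["plan"]}

```bash
mkdir -p pics; python3 - <<'E'
from workcell import *
import cv2,numpy as np
for n in("scene","side","wrist"):
    cv2.imwrite(f"pics/{n}0.png",grab_frame(n)); p=camera_params(n); print(n,{k:np.round(v,3).tolist() for k,v in p.items()})
print(state(),nose_length)
E
```

```text
scene {'camera_matrix': [[434.633, 0.0, 312.879], [0.0, 434.633, 200.352], [0.0, 0.0, 1.0]], 'R': [[0.25, 0.968, -0.02], [0.551, -0.159, -0.819], [-0.796, 0.194, -0.574]], 't': [-129.692, -249.605, 1403.791]}
side {'camera_matrix': [[416.596, 0.0, 322.218], [0.0, 416.596, 200.519], [0.0, 0.0, 1.0]], 'R': [[-0.943, -0.333, -0.003], [-0.189, 0.542, -0.819], [0.274, -0.771, -0.574]], 't': [540.656, 191.349, 583.179]}
wrist {'camera_matrix': [[346.672, 0.0, 315.587], [0.0, 346.672, 192.898], [0.0, 0.0, 1.0]], 'mount': [[-0.0, -0.959, -0.284, 81.134], [1.0, -0.0, -0.001, 0.802], [0.001, -0.284, 0.959, -148.026], [0.0, 0.0, 0.0, 1.0]]}
{'time_s': 0.15, 'qpos': array([-6.57191447e+01,  1.83422235e+01,  8.96896122e+01, -3.15665070e-04,
        7.20440173e+01, -1.14497339e+00]), 'qvel': array([-0.05335469, -0.18805257, -0.13986332,  0.01099323, -0.07320603,
        0.09770225]), 'effort': array([ 3.96982214e-04, -4.12773907e+01, -2.32155257e+01,  7.27348239e-02,
        4.33780637e-02, -1.08765460e-04]), 'ee_pos': array([ 246.7368188 , -518.98642194,  235.32846078]), 'ee_rot': array([-1.79924156e+02, -1.21561008e-03,  2.54259254e+01]), 'force': array([0.58268912, 0.22806906, 0.42779098]), 'torque': array([0.01179371, 0.00647774, 0.00318954]), 'gripper_force': 0.0, 'gripper_width': 91.09773867784395} 22.0
```

View pics/scene0.png

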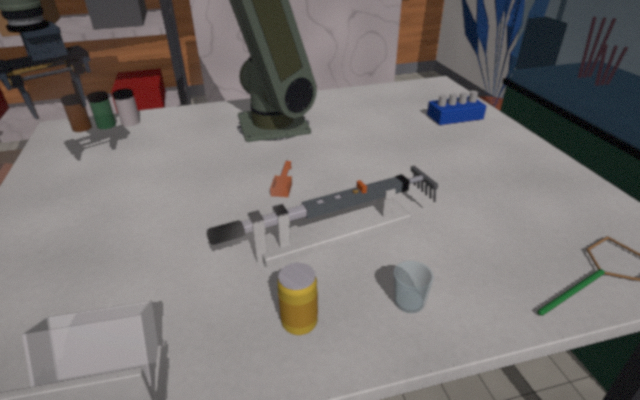

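View pics/side0.png

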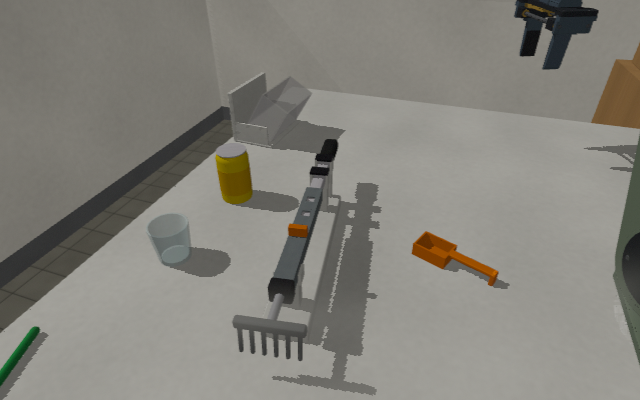

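The scene view shows the rib at about (361,187), the holes to its left and the rake head at (425,185). The side view shows the rib at (298,230), with the scoop, cup and canister well clear. Next I triangulate.

```bash
cat > h.py <<'E'
import cv2,numpy as np
from workcell import *
def P(n):
    p=camera_params(n); return np.array(p["camera_matrix"]),np.array(p["R"]),np.array(p["t"])
def proj(n,X):
    K,R,t=P(n); c=K@(R@np.asarray(X,float)+t); return c[:2]/c[2]
def tri(us,ns=("scene","side")):
    Ms=[K@np.c_[R,t] for K,R,t in map(P,ns)]
    X=cv2.triangulatePoints(Ms[0],Ms[1],np.array(us[0],float).reshape(2,1),np.array(us[1],float).reshape(2,1))[:,0]
    X=X[:3]/X[3]; return X,[np.round(proj(n,X)-u,1) for n,u in zip(ns,us)]
def plane(n,u,z,pose=None):
    K,R,t=P(n); d=R.T@np.linalg.solve(K,[*u,1]); c=-R.T@t; return c+d*(z-c[2])/d[2]
def blobs(img,lo,hi,amin=15):
    m=cv2.inRange(cv2.cvtColor(img,cv2.COLOR_BGR2HSV),lo,hi)
    n,l,s,c=cv2.connectedComponentsWithStats(m)
    return [(s[i].tolist(),c[i].round(1).tolist()) for i in range(1,n) if s[i,4]>=amin]
E
python3 - <<'E'
from h import *
for n in("scene","side"):
    im=cv2.imread(f"pics/{n}0.png"); print(n,blobs(im,(3,150,100),(15,255,255)))
a=cv2.imread("pics/scene0.png")[150:270,200:450]; b=cv2.imread("pics/side0.png")[130:370,220:345]
cv2.imwrite("pics/c1.png",cv2.resize(a,None,fx=3.2,fy=3.2,interpolation=2)); cv2.imwrite("pics/c2.png",cv2.resize(b,None,fx=2.5,fy=2.5,interpolation=2))
E
```

```text
scene [([409, 13, 7, 11, 26], [412.1, 17.7]), ([281, 162, 9, 34, 152], [285.3, 181.1]), ([358, 182, 8, 11, 45], [362.3, 186.9])]
side [([288, 224, 19, 13, 206], [297.2, 229.8]), ([412, 232, 86, 54, 1224], [447.2, 255.2])]
```

View pics/c1.png

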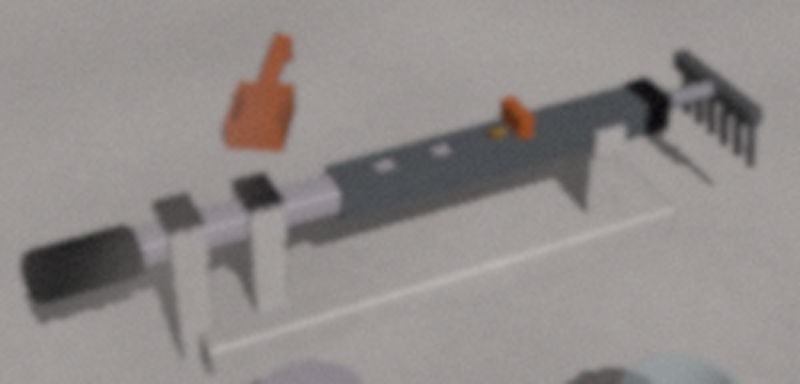

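View pics/c2.png

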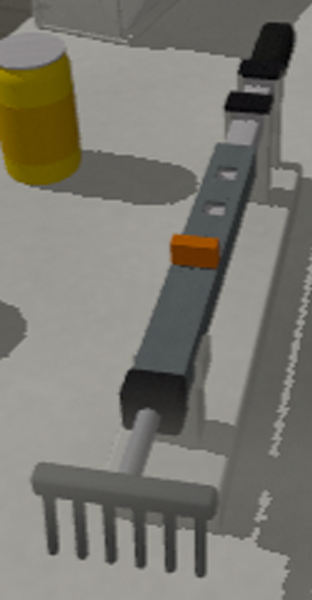

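The crops show the two spare holes at scene (320.3,201.9) and (337.8,197.2), and at side (311.2,199.2) and (306.4,213.2). The button is at scene (355.6,191.2), just on the grip side of the rib.

```bash
python3 - <<'E'
from h import *
r=tri([(361.9,187),(297.2,230)]);h2=tri([(320.3,201.9),(311.2,199.2)]);h1=tri([(337.8,197.2),(306.4,213.2)])
for x in (r,h1,h2): print(x[0].round(1),x[1])
z=(h1[0][2]+h2[0][2])/2;print(z)
A=[plane("scene",(320.3,201.9),z),plane("side",(311.2,199.2),z)];B=[plane("scene",(337.8,197.2),z),plane("side",(306.4,213.2),z)]
print(np.round(A+B,1)); a=sum(A)/2;b=sum(B)/2;d=b-a;print(np.linalg.norm(d),np.degrees(np.arctan2(d[1],d[0])),plane("scene",(355.6,191.2),z+3).round(1))
d=r[0]-h2[0];print(np.linalg.norm(d[:2]),np.degrees(np.arctan2(d[1],d[0])))
E
```

```text
[581.9  89.2 104.4] [array([-0.5, -0.4]), array([-0.8,  0.6])]
[589.2  34.7  94.5] [array([-0.7, -0.6]), array([-1. ,  0.8])]
[595.6  -4.   94.7] [array([-0.7, -0.6]), array([-0.9,  0.8])]
94.59718412551716
[[597.8  -3.2  94.6]
 [595.1  -6.9  94.6]
 [591.7  35.4  94.6]
 [588.5  32.3  94.6]]
39.4034041320044 99.28498822349596 [585.2  75.8  97.6]
94.26533130394911 98.3610889431489
```

The rake points along about 98.7°, with the sleeve top at z≈95 and the button near (584,75). I move above it with the tool x axis along the rake and the gripper shut, then look with the wrist camera.

step_arm(
  plan=[
    [[28,-19.6,0,-0.64,0],[55.96,-39.21,1.4,-1.28,0],[55.96,-39.21,1.4,-1.28,0],[55.96,-39.21,1.4,-1.28,0],[55.96,-39.21,1.4,-1.28,0],[55.96,-39.21,1.4,-1.28,0],[55.96,-39.21,1.4,-1.28,0],[55.96,-39.21,1.4,-1.28,0],[55.96,-39.21,1.4,-1.28,0],[55.96,-39.21,1.4,-1.28,0],[55.96,-39.21,1.4,-1.28,0],[55.96,-39.21,1.4,-1.28,0],[55.96,-39.21,1.4,-1.28,0],[55.96,-39.21,1.4,-1.28,0],[55.96,-39.21,1.4,-1.28,0],[55.96,-39.21,1.4,-1.28,0],[55.96,-39.21,1.4,-1.28,0],[55.96,-39.21,1.4,-1.28,0]],
  ],
  newtons=40,
)

```text
time_s: 2.4
ee_pos: [583.9, 75.0, 221.9]
ee_rot: [180.0, 0.0, 98.8]
force: [-0.6, 0.2, -0.2]
gripper_width: 0.1
gripper_force: 0.0
```

```bash
python3 - <<'E'
from h import *
import json
s=state(); im=grab_frame("wrist"); cv2.imwrite("pics/w1.png",im)
json.dump([s["ee_pos"].tolist(),s["ee_rot"].tolist()],open("w1.json","w")); print(s["time_s"],s["ee_pos"],s["ee_rot"],s["force"],s["gripper_width"])
print(blobs(im,(3,150,80),(25,255,255)))
cv2.imwrite("pics/w1b.png",cv2.resize(im,(800,500)))
E
```

```text
2.4 [583.90077806  74.95025089 221.94403229] [1.79998994e+02 5.88846546e-03 9.87548775e+01] [-0.62574813  0.24828487 -0.18306518] 0.0956698223603326
[([296, 172, 36, 17, 579], [313.5, 179.7]), ([24, 197, 139, 83, 3939], [105.1, 240.1]), ([439, 312, 84, 52, 3020], [474.7, 339.6])]
```

View pics/w1b.png

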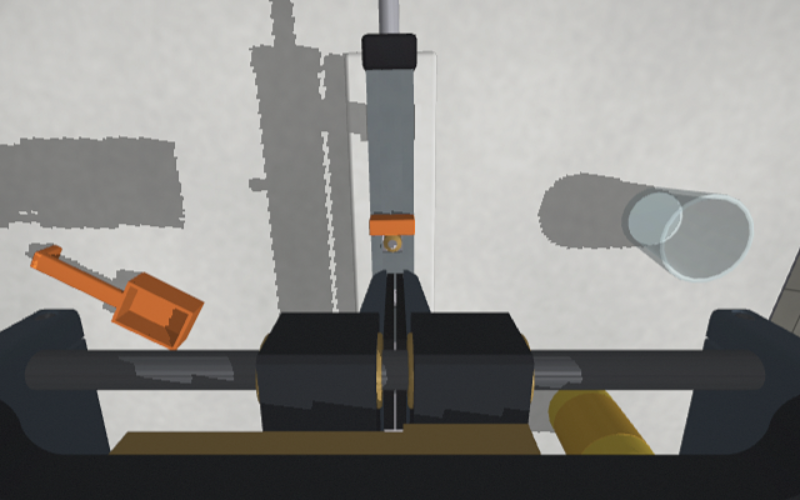

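The wrist view shows the button at about (313,194) px, the rib above it at rows 172–189 with centre column 313.5, and the finger seam in the same column. Now I measure with sub-pixel edges.

```bash
cat >> h.py <<'E'
from scipy.spatial.transform import Rotation as Ro
def wplane(u,z,pos,rot):
    p=camera_params("wrist");K=np.array(p["camera_matrix"]);M=np.array(p["mount"])
    R=Ro.from_euler("xyz",rot,degrees=True).as_matrix()
    d=R@M[:3,:3]@np.linalg.solve(K,[*u,1]); c=R@M[:3,3]+np.array(pos); return c+d*(z-c[2])/d[2]
E
python3 - <<'E'
from h import *
import json
pos,rot=json.load(open("w1.json")); im=cv2.imread("pics/w1.png")
print("rows",[(r,im[r,306:321:7].tolist()) for r in range(168,204,1)])
R=Ro.from_euler("xyz",rot,degrees=True).as_matrix()
T=lambda u,z:(R.T@(wplane(u,z,pos,rot)-pos)).round(1)
g=im.astype(int).sum(2)
for r in (80,110,140,160):   # sleeve side edges
    row=g[r]; d=np.abs(np.diff(cv2.GaussianBlur(row.astype(np.float32).reshape(1,-1),(5,1),1)[0]))
    l=285+d[285:305].argmax(); rr=322+d[322:340].argmax(); print(r,l,rr,T((l+.5,r),95),T((rr+.5,r),95))
print("rib -x top edge",T((313.5,189),111),"L/R",T((296,185),111),T((332,185),111),"button",T((313,194),100))
E
```

```text
rows [(168, [[119, 115, 109], [96, 93, 88], [118, 115, 109]]), (169, [[120, 115, 108], [78, 75, 70], [94, 90, 86]]), (170, [[97, 93, 85], [81, 76, 71], [74, 70, 64]]), (171, [[57, 66, 86], [60, 69, 87], [54, 64, 94]]), (172, [[29, 59, 102], [34, 63, 105], [27, 59, 108]]), (173, [[31, 60, 108], [30, 60, 108], [31, 60, 108]]), (174, [[31, 60, 106], [28, 59, 105], [29, 59, 104]]), (175, [[31, 61, 109], [34, 67, 120], [34, 70, 126]]), (176, [[44, 92, 167], [48, 98, 177], [48, 99, 180]]), (177, [[54, 110, 200], [53, 110, 202], [53, 111, 202]]), (178, [[54, 111, 203], [54, 111, 203], [54, 112, 203]]), (179, [[53, 110, 201], [53, 110, 202], [54, 111, 202]]), (180, [[53, 110, 202], [55, 112, 203], [53, 111, 202]]), (181, [[54, 110, 202], [53, 110, 203], [54, 112, 202]]), (182, [[52, 110, 201], [53, 110, 202], [53, 110, 201]]), (183, [[53, 110, 200], [53, 109, 201], [51, 110, 201]]), (184, [[53, 110, 201], [53, 110, 202], [53, 110, 203]]), (185, [[52, 109, 201], [53, 110, 201], [52, 109, 202]]), (186, [[52, 109, 202], [52, 109, 201], [53, 111, 205]]), (187, [[43, 102, 195], [54, 115, 206], [5
[... 564 characters left out ...]
 [121, 114, 115], [84, 133, 160]]), (198, [[124, 118, 119], [151, 151, 157], [108, 122, 136]]), (199, [[122, 116, 117], [118, 137, 154], [125, 117, 118]]), (200, [[113, 108, 109], [61, 111, 138], [106, 101, 101]]), (201, [[96, 93, 90], [79, 102, 117], [96, 93, 89]]), (202, [[107, 104, 98], [106, 106, 101], [113, 109, 103]]), (203, [[117, 113, 108], [115, 112, 105], [117, 114, 107]])]
80 292 330 [ 87.6 -16.8 126.9] [ 87.6  11.9 126.9]
110 287 331 [ 65.6 -21.1 126.9] [ 65.5  12.9 126.9]
140 294 330 [ 42.4 -16.1 126.9] [ 42.4  12.4 126.9]
160 295 330 [ 26.4 -15.6 126.9] [ 26.4  12.6 126.9]
rib -x top edge [  6.7  -1.  110.9] L/R [  9.9 -14.5 110.9] [  9.9  13.3 110.9] button [ -0.7  -1.5 121.9]
```

step_arm(
  plan=[
    [[-0.6,-0.05,3,-0.01,0],[-1.1,-0.1,6,-0.01,0],[-1.1,-0.1,8.2,-0.01,0],[-1.1,-0.1,8.2,-0.01,0],[-1.1,-0.1,8.2,-0.01,0]],
  ],
)

```text
time_s: 3.08
ee_pos: [585.3, 64.2, 140.9]
ee_rot: [179.9, 0.0, 99.3]
force: [-0.7, 0.1, 0.0]
gripper_width: 0.4
gripper_force: 0.0
```

```bash
python3 - <<'E'
from h import *
s=state(); im=grab_frame("wrist"); si=grab_frame("side"); sc=grab_frame("scene")
print(s["ee_pos"],s["ee_rot"],s["force"])
a=cv2.resize(im[150:320,215:415],None,fx=3,fy=3,interpolation=2)[:500]
b=cv2.resize(si[170:270,250:350],(480,480),interpolation=2)[:, :200+0+0] if 0 else cv2.resize(si[175:265,265:325],(200,300),interpolation=2)
c=cv2.resize(sc[150:220,330:390],(200,233),interpolation=2)
o=np.zeros((540,800,3),np.uint8);o[:500,:600]=a;o[:300,600:]=b;o[300:533,600:]=c
cv2.imwrite("pics/m2.png",o);cv2.imwrite("pics/w2.png",im)
R=Ro.from_euler("xyz",s["ee_rot"],degrees=True).as_matrix();p=s["ee_pos"]
print(R.T@(np.array([0,0,0])-p))
E
```

```text
[585.32868773  64.19956158 140.88175283] [1.79902484e+02 9.72462478e-03 9.93444928e+01] [-0.66008829  0.05913602  0.02768317]
[  31.71616629 -588.2243385   139.87543409]
```

View pics/m2.png

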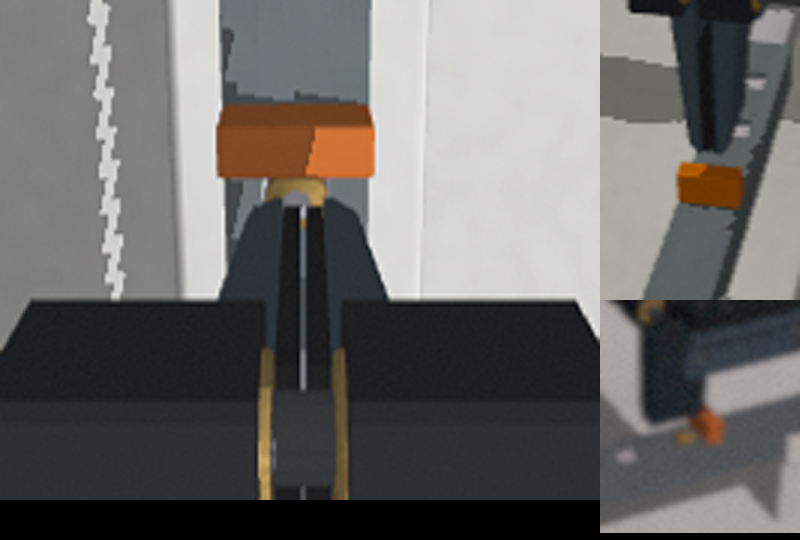

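The left panel shows the shut fingertips just behind the button. The button is about 2 px left of the seam and level with the rib's centre. Next I work out the offset of the fingertip's front edge.

```bash
python3 - <<'E'
from h import *
s=state();pos=s["ee_pos"];rot=s["ee_rot"];R=Ro.from_euler("xyz",rot,degrees=True).as_matrix()
T=lambda c,r,z:(R.T@(wplane((215+c/3-.33,150+r/3-.33),z,pos,rot)-pos)).round(1)
tip=pos[2]-22
print("tip front seam",T(303,205,tip),"tip L",T(262,205,tip),T(345,205,tip))
print("rib -x top",T(296,178,111),T(217,178,111),T(375,178,111),"rib +x top",T(296,127,111),"button top fwd/c/back?",T(296,181,97),T(296,192,100),T(296,200,100))
print("sleeve",T(221,60,95),T(370,60,95))
E
```

```text
tip front seam [16.   0.8 22. ] tip L [16.  -6.3 22. ] [16.   8.1 22. ]
rib -x top [18.2 -0.5 30.2] [ 18.2 -14.8  30.1] [18.1 13.8 30.2] rib +x top [27.8 -0.5 30.2] button top fwd/c/back? [12.7 -0.6 44.2] [11.5 -0.6 41.2] [ 9.9 -0.6 41.2]
sleeve [ 36.4 -14.9  46.1] [36.4 13.6 46.2]
```

step_arm(
  plan=[
    [[0.05,-0.13,0.2,0,0],[0.05,-0.13,0.7,0,0],[0.05,-0.13,1.2,0,0],[0.05,-0.13,1.3,0,0],[0.05,-0.13,1.3,0,0],[0.05,-0.13,1.3,0,0]],
  ],
)

```text
time_s: 3.98
ee_pos: [583.4, 64.3, 127.0]
ee_rot: [180.0, 0.0, 99.3]
force: [0.3, -0.4, -0.5]
gripper_width: 0.4
gripper_force: 0.0
```

step_arm(
  plan=[
    [[0,0,0.1,0,0],[0,0,0.2,0,0],[0,0,0.3,0,0],[0,0,0.3,0,0],[0,0,0.3,0,0]],
  ],
)

```text
time_s: 4.6
ee_pos: [583.6, 64.3, 124.9]
ee_rot: [179.9, 0.0, 99.3]
force: [-1.2, -0.7, 6.2]
gripper_width: 0.6
gripper_force: 2.9
```

step_arm(
  plan=[
    [[0,0,0.1,0,0],[0,0,0.2,0,0],[0,0,0.2,0,0],[0,0,0.2,0,0]],
  ],
)

```text
time_s: 5.1
ee_pos: [583.6, 64.4, 123.2]
ee_rot: [179.9, 0.0, 99.3]
force: [-2.5, 0.5, 6.6]
gripper_width: 0.1
gripper_force: 3.6
```

step_arm(
  plan=[
    [[0,0,0.05,0,0],[0,0,0.1,0,0],[0,0,0.1,0,0],[0,0,0.1,0,0]],
  ],
)

```text
time_s: 5.6
ee_pos: [583.6, 64.4, 122.3]
ee_rot: [179.9, 0.0, 99.3]
force: [-1.3, -1.3, 7.8]
gripper_width: 0.3
gripper_force: 4.0
```

step_arm(
  plan=[
    [[0,0,0.05,0,0],[0,0,0.1,0,0],[0,0,0.1,0,0],[0,0,0.1,0,0]],
  ],
)

```text
time_s: 6.1
ee_pos: [583.6, 64.4, 121.5]
ee_rot: [179.9, 0.0, 99.3]
force: [-2.0, -0.4, 7.6]
gripper_width: 0.7
gripper_force: 4.3
```

step_arm(
  plan=[
    [[0,0,0.05,0,0],[0,0,0.05,0,0],[0,0,0.05,0,0]],
  ],
)

```text
time_s: 6.48
ee_pos: [583.7, 64.4, 121.4]
ee_rot: [179.9, 0.0, 99.3]
force: [-2.1, 0.2, 10.8]
gripper_width: 0.3
gripper_force: 5.4
```

The height stopped changing while the force rose, so the tips are on the sleeve and the button is flush. I add a little preload and then push along +x.

step_arm(
  plan=[
    [[0,0,0.05,0,0],[0,0,0.05,0,0],[0.1,0,0.05,0,0],[0.2,0,0.05,0,0],[0.2,0,0.05,0,0]],
  ],
)

```text
time_s: 7.1
ee_pos: [583.7, 64.8, 121.3]
ee_rot: [179.9, 0.2, 99.4]
force: [-2.6, -5.5, 13.2]
gripper_width: 0.8
gripper_force: 6.4
```

step_arm(
  plan=[
    [[0.1,0,0,0,0],[0.1,0,0,0,0],[0.1,0,0,0,0]],
  ],
)

```text
time_s: 7.48
ee_pos: [583.7, 65.1, 121.3]
ee_rot: [179.9, 0.3, 99.4]
force: [-1.9, -7.8, 13.1]
gripper_width: 0.4
gripper_force: 6.4
```

step_arm(
  plan=[
    [[0.1,0,0,0,0],[0.1,0,0,0,0],[0.1,0,0,0,0]],
  ],
)

```text
time_s: 7.85
ee_pos: [583.7, 65.8, 121.4]
ee_rot: [179.8, 0.3, 99.4]
force: [-1.4, -8.2, 11.6]
gripper_width: 0.5
gripper_force: 6.2
```

step_arm(
  plan=[
    [[0.1,0,0,0,0],[0.1,0,0,0,0],[0.1,0,0,0,0]],
  ],
)

```text
time_s: 8.22
ee_pos: [583.7, 66.1, 121.4]
ee_rot: [179.8, 0.4, 99.4]
force: [-1.4, -10.2, 12.7]
gripper_width: 0.6
gripper_force: 7.1
```

step_arm(
  plan=[
    [[0.1,0,0,0,0],[0.1,0,0,0,0],[0.1,0,0,0,0]],
  ],
)

```text
time_s: 8.6
ee_pos: [583.6, 66.8, 121.4]
ee_rot: [179.8, 0.4, 99.4]
force: [-1.2, -10.4, 12.0]
gripper_width: 0.2
gripper_force: 7.5
```

step_arm(
  plan=[
    [[0.1,0,0,0,0],[0.1,0,0,0,0],[0.1,0,0,0,0]],
  ],
)

```text
time_s: 8.98
ee_pos: [583.4, 67.7, 121.4]
ee_rot: [179.8, 0.4, 99.4]
force: [-0.8, -11.9, 12.3]
gripper_width: 0.5
gripper_force: 7.6
```

step_arm(
  plan=[
    [[0.1,0,0,0,0],[0.2,0,0,0,0],[0.2,0,0,0,0],[0.2,0,0,0,0]],
  ],
)

```text
time_s: 9.48
ee_pos: [583.3, 69.0, 121.4]
ee_rot: [179.8, 0.5, 99.5]
force: [-0.8, -14.2, 13.1]
gripper_width: 0.5
gripper_force: 8.1
```

Now I check with a picture whether the sleeve has moved.

```bash
cat > look.py <<'E'
from h import *
import sys
s=state(); im=grab_frame("wrist"); sc=grab_frame("scene"); si=grab_frame("side")
pos=s["ee_pos"];rot=s["ee_rot"];R=Ro.from_euler("xyz",rot,degrees=True).as_matrix()
m=cv2.inRange(cv2.cvtColor(im,cv2.COLOR_BGR2HSV),(3,150,60),(15,255,255))[100:260,270:360]
bl=max(blobs(im[100:260,270:360],(3,150,60),(15,255,255)),key=lambda b:b[0][4]);x,y,w,h,_=bl[0]
X=wplane((270+x+w/2,100+y+h),111.5,pos,rot)
print(s["time_s"],s["force"].round(1),pos.round(1),"rib rear edge world",X.round(1),"tool",(R.T@(X-pos)).round(1),"w",w)
print([b for b in blobs(sc,(3,150,100),(15,255,255))][-1],blobs(si,(3,150,100),(15,255,255)))
o=np.zeros((540,800,3),np.uint8);o[:510,:600]=cv2.resize(im[150:320,215:415],None,fx=3,fy=3,interpolation=2)
o[:300,600:]=cv2.resize(si[185:275,255:315],(200,300),interpolation=2);o[300:533,600:]=cv2.resize(sc[150:220,330:390],(200,233),interpolation=2)
cv2.imwrite(sys.argv[1],o)
E
python3 look.py pics/m3.png
```

```text
9.475 [ -0.8 -14.2  13.1] [583.3  69.  121.4] rib rear edge world [581.6  84.8 111.5] tool [15.9  1.   9.8] w 58
([363, 187, 5, 5, 19], [365.2, 189.3]) [([288, 225, 19, 14, 215], [296.8, 231.3]), ([412, 232, 86, 54, 967], [439.2, 252.7])]
```

View pics/m3.png

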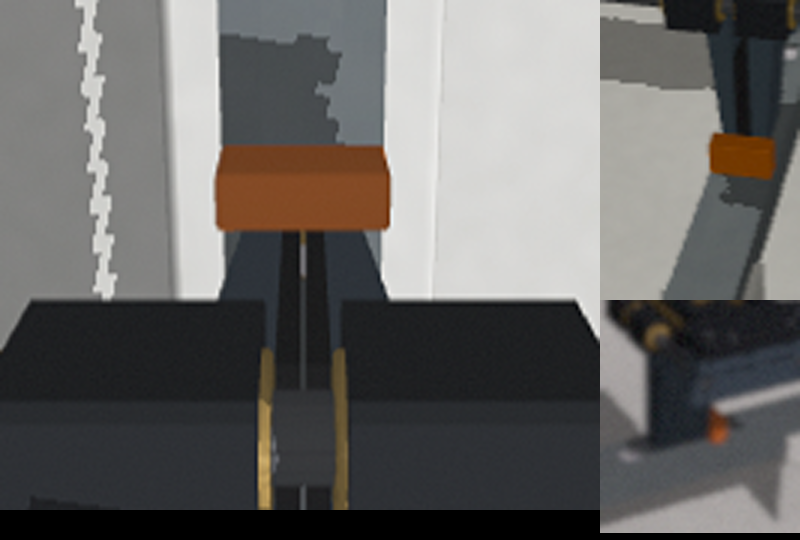

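The view shows the fingertips flat against the rib, which has moved about 2–3 mm, so the edge is riding over the taper. I keep pushing.

step_arm(
  plan=[
    [[0.1,0,0,0,0],[0.2,0,0,0,0],[0.2,0,0,0,0]],
  ],
)

```text
time_s: 10.0
ee_pos: [583.0, 70.5, 121.4]
ee_rot: [179.8, 0.5, 99.5]
force: [0.1, -14.7, 12.1]
gripper_width: 0.8
gripper_force: 7.8
```

step_arm(
  plan=[
    [[0.1,0,0,0,0],[0.1,0,0,0,0],[0.1,0,0,0,0]],
  ],
)

```text
time_s: 10.38
ee_pos: [582.9, 71.0, 121.4]
ee_rot: [179.8, 0.6, 99.5]
force: [-1.0, -16.2, 12.8]
gripper_width: 0.5
gripper_force: 8.9
```

step_arm(
  plan=[
    [[0.1,0,0,0,0],[0.1,0,0,0,0],[0.1,0,0,0,0]],
  ],
)

```text
time_s: 10.75
ee_pos: [582.1, 76.4, 121.4]
ee_rot: [179.8, 0.1, 99.4]
force: [-2.4, -2.6, 12.5]
gripper_width: 0.4
gripper_force: 6.4
```

step_arm(
  plan=[
    [[0.1,0,0,0,0],[0.1,0,0,0,0],[0.1,0,0,0,0]],
  ],
)

```text
time_s: 11.12
ee_pos: [582.0, 76.7, 121.3]
ee_rot: [179.8, 0.2, 99.4]
force: [-1.9, -4.1, 12.5]
gripper_width: 0.6
gripper_force: 6.5
```

The sleeve broke free and has slid about 10 mm. I lift slightly to remove the downward load, then slide on.

step_arm(
  plan=[
    [[0.05,0,-0.15,0,0],[0.1,0,-0.3,0,0],[0.2,0,-0.3,0,0],[0.35,0,-0.3,0,0],[0.5,0,-0.3,0,0],[0.65,0,-0.3,0,0],[0.8,0,-0.3,0,0],[0.95,0,-0.3,0,0],[1.1,0,-0.3,0,0]],
  ],
)

```text
time_s: 12.25
ee_pos: [580.3, 85.6, 121.8]
ee_rot: [179.9, 0.4, 99.4]
force: [2.9, -10.2, -0.6]
gripper_width: 0.5
gripper_force: 5.3
```

step_arm(
  plan=[
    [[0.15,0,0,0,0],[0.3,0,0,0,0],[0.45,0,0,0,0],[0.6,0,0,0,0],[0.75,0,0,0,0],[0.9,0,0,0,0],[0.9,0,0,0,0]],
  ],
)

```text
time_s: 13.12
ee_pos: [578.8, 94.7, 121.7]
ee_rot: [179.9, 0.4, 99.4]
force: [2.4, -9.3, -0.2]
gripper_width: 0.5
gripper_force: 4.9
```

step_arm(
  plan=[
    [[0.1,0,0,0,0],[0.2,0,0,0,0],[0.3,0,0,0,0],[0.4,0,0,0,0],[0.5,0,0,0,0],[0.6,0,0,0,0],[0.7,0,0,0,0],[0.75,0,0,0,0],[0.75,0,0,0,0]],
  ],
)

```text
time_s: 14.25
ee_pos: [576.8, 104.5, 121.7]
ee_rot: [180.0, 0.1, 99.4]
force: [1.5, -3.2, -0.9]
gripper_width: 0.5
gripper_force: 2.1
```

step_arm(
  plan=[
    [[0.05,0,0,0,0],[0.1,0,0,0,0],[0.15,0,0,0,0],[0.15,0,0,0,0]],
  ],
)

```text
time_s: 14.75
ee_pos: [576.5, 106.3, 121.7]
ee_rot: [180.0, 0.1, 99.4]
force: [1.6, -3.6, -1.7]
gripper_width: 0.5
gripper_force: 2.5
```

step_arm(
  plan=[
    [[0.05,0,0,0,0],[0.1,0,0,0,0],[0.1,0,0,0,0]],
  ],
)

```text
time_s: 15.12
ee_pos: [576.4, 106.7, 121.7]
ee_rot: [180.0, 0.1, 99.4]
force: [2.3, -6.1, -0.8]
gripper_width: 0.5
gripper_force: 3.3
```

```bash
python3 look.py pics/m4.png
```

```text
15.125 [ 2.3 -6.1 -0.8] [576.4 106.7 121.7] rib rear edge world [575.3 122.5 111.5] tool [15.7  1.5 10.2] w 58
([379, 183, 5, 5, 16], [381.2, 185.3]) [([412, 232, 86, 54, 966], [439.3, 252.8]), ([281, 242, 20, 14, 240], [290.8, 248.7])]
```

View pics/m4.png

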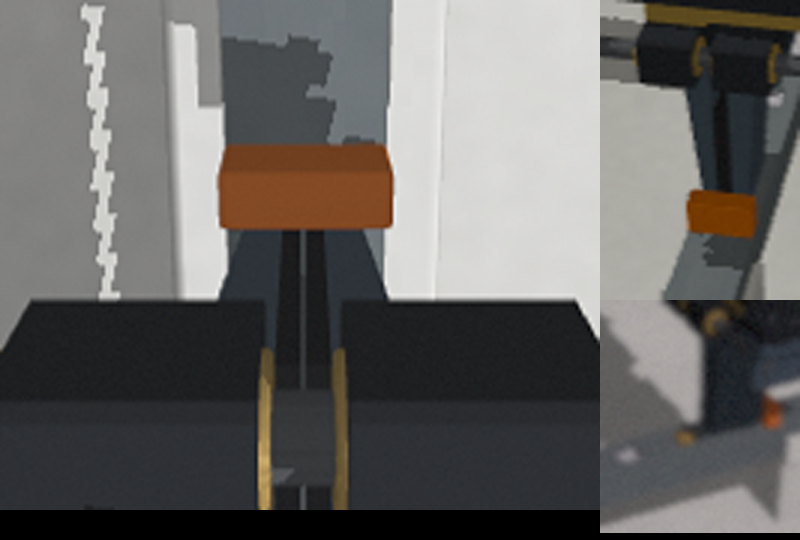

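The scene panel shows the brass button showing again behind the fingers at (355,191), and the push force is rising, so it has locked. I back off and lift.

step_arm(
  plan=[
    [[-0.2,0,0,0,0],[-0.4,0,0,0,0],[-0.5,0,-0.3,0,0],[-0.5,0,-1.5,0,0],[-0.5,0,-4,0,0],[-0.5,0,-8,0,0],[-3,0,-11,0,0],[-4,0,-12,0,0],[-4,0,-12,0,0],[-4,0,-12,0,0],[-4,0,-12,0,0]],
  ],
)

```text
time_s: 16.65
ee_pos: [582.0, 68.8, 240.6]
ee_rot: [-179.9, -0.0, 99.4]
force: [0.3, -0.4, -0.9]
gripper_width: 0.2
gripper_force: 0.0
```

```bash
python3 - <<'E'
from h import *
s=state(); im=grab_frame("wrist"); sc=grab_frame("scene"); si=grab_frame("side")
pos=s["ee_pos"];rot=s["ee_rot"];R=Ro.from_euler("xyz",rot,degrees=True).as_matrix()
print(s["time_s"],pos,s["force"])
print(blobs(im,(3,150,60),(25,255,255)),blobs(sc,(3,150,100),(15,255,255)),blobs(si,(3,150,100),(15,255,255)))
o=np.zeros((600,800,3),np.uint8);o[:600,:600]=cv2.resize(im[60:260,215:415],(600,600),interpolation=2)
o[:300,600:]=cv2.resize(si[185:275,255:315],(200,300),interpolation=2);o[300:533,600:]=cv2.resize(sc[150:220,330:390],(200,233),interpolation=2)
cv2.imwrite("pics/m5.png",o)
E
```

```text
16.65 [581.97334931  68.76811595 240.5991486 ] [ 0.28242061 -0.35736423 -0.87295842]
[([300, 110, 36, 14, 471], [317.5, 116.2]), ([40, 184, 131, 82, 3576], [115.9, 226.8]), ([436, 312, 89, 52, 3010], [474.2, 337.1])] [([280, 162, 10, 34, 180], [285.2, 180.6]), ([375, 177, 9, 11, 53], [379.6, 181.9])] [([412, 232, 86, 54, 1098], [440.1, 252.8]), ([281, 242, 20, 14, 201], [290.8, 249.2])]
```

View pics/m5.png

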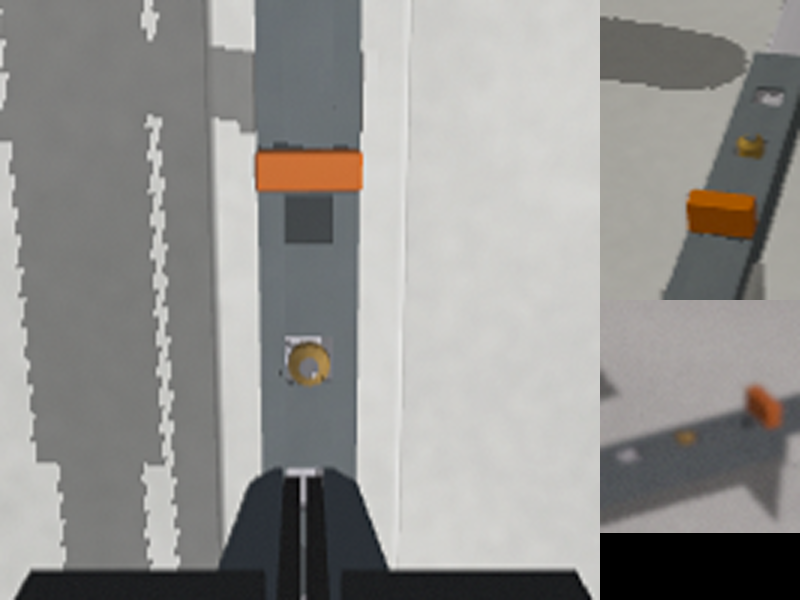

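The view shows the first hole empty behind the rib, the brass button standing out of the next hole at (308,362), and the hand clear. I hand in the job.

```bash
python3 -c "
from workcell import *
print(job_done())"
```

```text
the job is handed in; nothing more can be done
None
```

The rake is one hole longer: the last pictures show the button standing out of the next hole and the hand clear, my force readings stayed under about 21 N (limit 30 N), I kept clear of the canister, cup and scoop, and I handed the job in at about 17 s, with no verdict returned.

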